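# Torque check of the mandrel clamp screw

## Robot

A 6-joint arm with a two-finger parallel gripper is mounted at the origin on the work surface. World frame = base frame: x ahead of the robot, y to its left, z up, the work surface at z = 0. Lengths are in m, angles in rad, forces in N, time in s.
With the tool pointing down it reaches from about 0.325 to 0.775 m from the base axis. Payload 5.5 kg.
Tool frame: the origin (TCP) lies between the finger pads; the fingertips stand 8 mm ahead of it and the grasp point (between the pads) lies 11 mm behind it (tcp_to_tips is the distance from the TCP to the fingertips, in m); z points along the fingers, y is the line along which they close (so a half turn about z gives the same grasp; the last joint's range is limited). The gripper opens to 88 mm and grips with 3 to 60 N. Pads are 20 mm wide; open, the fingers measure 115 mm over their backs; the gripper's body (75 mm by 178 mm) begins 61 mm behind the grasp point.
Start: joints at [1.122, 0.091, 1.231, -0, 1.82, -0.057], TCP at [0.229, 0.555, 0.231] pointing down, gripper open.
Joint ranges: [-2.87, 2.87], [-0.86, 2.18], [0.17, 2.46], [-1.51, 4.65], [0.06, 2.69], [-2.65, 2.65]. Speed limits (rad/s): [2.57, 2.57, 3.01, 3.14, 3.14, 3.14].

## Interface

Orientations are given as a unit quaternion [w, x, y, z].
In Python, from bench import * gives the robot as it stands. Calls block until the motion is done:
- move_to(position, orientation): joint-space move of the TCP to a pose.
- move_l(position, speed=0.15, orientation=None): straight line of the TCP; orientation=None keeps the orientation; speed is the mean speed in m/s.
- movej(angles): joint-space move.
- gripper_open() and close(): open the fingers fully, or close them until they stop; the grip force is fixed at half the most.
- hold(seconds).
- inverse_kinematics(position, orientation): joint angles nearest the present ones, or None.
- state(): the state.
- get_image(name): name is "scene" or "top" or "wrist"; returns a dict with "frame" (480x640x3 uint8, blue, green, red), "depth" (480x640 float32, m along the optical axis (not along the pixel's ray), 0 where there is no reading), "camera_matrix" (3x3 intrinsics, pixels), "view" (4x4, takes a point from world to camera coordinates). Camera axes: x right, y up, looking along -z (the intrinsics and any distortion apply to the point x, -y, -z); pixel columns grow to the right and rows downward; lengths in m; the calibration is good to about 2 mm. A picture is of the moment at which its call begins.
A pose or a line that the arm cannot do raises IKError and nothing moves.
- job_done(): hands the job in; it is judged then, once.
The state is a dict: "time": time; "joint_pos": joint angles; "dq": joint speeds; "joint_torque": joint torques, N m; "ee_pos": TCP position; "ee_rot": TCP orientation; "ft_force": force on the tool from outside, world axes, zero at the start; "moment": the same for the moment, N m; "finger_gap": finger opening in m; "finger_force": force on a finger pad.
Only numpy, scipy, OpenCV 4.12 (cv2) and the standard library are available. Lean on these libraries where they do the work, as an engineer would, in place of code of your own. Each camera call takes 0.05 s, during which the arm holds its last target. There are 200 camera calls.

## Task

Check that the screw of the mandrel clamp holds: swing the wrench's wooden grip clockwise (seen from above) until the black pointer stands in the green patch on the dial, and keep it there steadily for two seconds; the screw and its white dial must not turn. Then ease the wrench all the way back to rest without letting it spring, and let go, so that the red drag needle is left standing in the green patch. Leave the hammer, the steel block, the file and the bangle where they lie.

Things in the scene. Friction and masses are not known exactly. Their poses are not given: they have to be found in the camera images.
- screw_axis (a point): Point on the vertical axis of the clamp screw, 110 mm above the bench, just above the white dial (190 mm across, top face 108 mm above the bench, fixed to the screw). The blue clamp on its steel base plate (170 x 130 mm, bolted to the bench) holds a steel mandrel lying level (270 mm with a 90 mm wooden handle, all below 65 mm). Orientation = the clamp's: x along the mandrel away from its wooden handle, z up; at rest the wrench's arm points to this -y.
- grip (a point): Middle of the upright round wooden grip at the outer end of the wrench's arm, 154 mm above the bench and 150 mm from the screw axis. The grip is 28 mm in diameter at the middle, 64 mm tall (120 to 184 mm above the bench), fixed to the arm. The flat steel arm (16 mm wide, 112 to 120 mm above the bench) runs from the screw axis to just past the grip. The point turns with the wrench: its +y points from the grip to the screw axis.
- wrench (a joint): Angle of the sprung wrench relative to the screw and dial, rad. 0 at rest (a stop), grows clockwise seen from above, to 1.2 at most. A torsion spring of 2.4 N m/rad pulls it back to 0, so 0.4 rad takes about 0.96 N m, i.e. 6.4 N across the arm at the grip. The wrench weighs 0.3 kg and is lightly damped; let go when deflected, it springs back.
- pointer_tip (a point): Mark on the black pointer, the tail of the wrench's arm, opposite the grip, 80 mm from the screw axis and 117 mm above the bench. It turns with the wrench over the dial.
- target (a joint): Where the middle of the green patch stands on the dial: the wrench angle in rad (0.30 to 0.55, set by someone else) at which the black pointer is over the middle of the patch. The patch reaches 0.09 rad to either side.
- green_mid (a point): Middle of the bright green patch on the dial, 80 mm from the screw axis, 110 mm above the bench. The patch is 32 mm long radially and about 14 mm wide here. Its x points along the clockwise sweep, its y away from the screw axis.
- needle (a joint): Angle of the red drag needle on the dial, rad, on the wrench's scale. When the wrench reaches the needle's angle it pushes it on clockwise; the needle stays at the highest angle reached and does not come back with the wrench. Starts between 0 and 0.15, below the green patch.
- needle_tip (a point): Mark on the thin red needle above the black pointer, 80 mm from the screw axis and 122 mm above the bench.
- screw (a joint): How far the clamp screw (with dial, patch, needle and wrench) has turned, rad; 0 at the start. Stiff: it slips only at about 2.2 N m either way, that is with the wrench beyond about 0.9 rad (the orange part of the dial begins at 0.8) or pushed hard against its rest stop.
- hammer: Bystander: small hammer, 240 mm long, lying on the bench left of the clamp. Origin at the underside.
- bench_block: Bystander: polished steel block 60 x 60 x 25 mm, 0.7 kg, lying on the bench near or under the wrench's arm, well below it. Origin at the underside.
- file: Bystander: file with a wooden handle, 190 mm long, lying on the bench to the right. Origin near its middle.
- bangle: Bystander: copper bangle, 70 mm across and 12 mm high, lying on the bench to the right. Origin at the underside.

How it is judged:
By the outcome, as a careful person would: the job done as asked, in the order asked, and still so for the second after the job is handed in, with the robot touching nothing.
It also fails if it takes over 45 s, if anything falls off the work surface, if the arm or the gripper's body presses on something with over 40 N, if the wrist force passes 120 N, or if a joint passes its speed limit or range.

## Working session

There is one attempt and no reset: what is moved stays moved. The work goes in short steps, each a Python script; the robot and the scene stay as the last script left them, time stands still between calls to the robot, and variables do not carry over. Pictures are saved under pics/ and viewed, at most 10 in all, crops included, and the job is handed in when it is done.

```bash
mkdir -p pics; ls
python3 - <<'E'
from bench import *
import cv2,numpy as np
for n in("top","scene"):
    i=get_image(n); cv2.imwrite(f"pics/{n}0.png",i["frame"]); np.savez(f"{n}0.npz",**i)
    print(n,i["camera_matrix"].tolist(),np.round(i["view"],3).tolist(),{k:(v if k not in("frame","depth","camera_matrix","view") else 0) for k,v in i.items()})
s=state();print(s)
E
```

```text
pics
top [[493.56145094358607, 0.0, 309.50452963328877], [0.0, 493.56145094358607, 242.67472646071678], [0.0, 0.0, 1.0]] [[-0.015, -1.0, -0.01, 0.031], [0.99, -0.016, 0.14, -0.567], [-0.14, -0.008, 0.99, -1.15], [0.0, 0.0, 0.0, 1.0]] {'frame': 0, 'depth': 0, 'camera_matrix': 0, 'view': 0}
scene [[446.5588376281572, 0.0, 316.5128759834772], [0.0, 446.5588376281572, 242.79290696453424], [0.0, 0.0, 1.0]] [[0.762, 0.647, 0.007, -0.446], [-0.555, 0.648, 0.521, 0.278], [0.333, -0.401, 0.853, -1.245], [0.0, 0.0, 0.0, 1.0]] {'frame': 0, 'depth': 0, 'camera_matrix': 0, 'view': 0}
{'time': 0.1, 'joint_pos': array([ 1.12234248e+00,  9.18157693e-02,  1.23172406e+00, -7.27487476e-06,
        1.81980554e+00, -5.66886199e-02]), 'dq': array([ 0.0004134 , -0.00128142, -0.00069655, -0.00053556,  0.00096058,
        0.0015658 ]), 'joint_torque': array([ 1.86162157e-03, -4.47857738e+01, -4.07569921e+01,  7.00316532e-02,
        2.84391094e-02, -1.20132277e-04]), 'ee_pos': array([0.2289852 , 0.55432539, 0.22962404]), 'ee_rot': array([-2.15582890e-04,  1.94633149e-01,  9.80875716e-01, -8.49435233e-04]), 'ft_force': array([0.15682004, 0.01301244, 0.85523439]), 'moment': array([-0.01383935, -0.01204011,  0.01723895]), 'finger_force': 0.0, 'finger_gap': 0.08803411931195118}
```

View pics/top0.png

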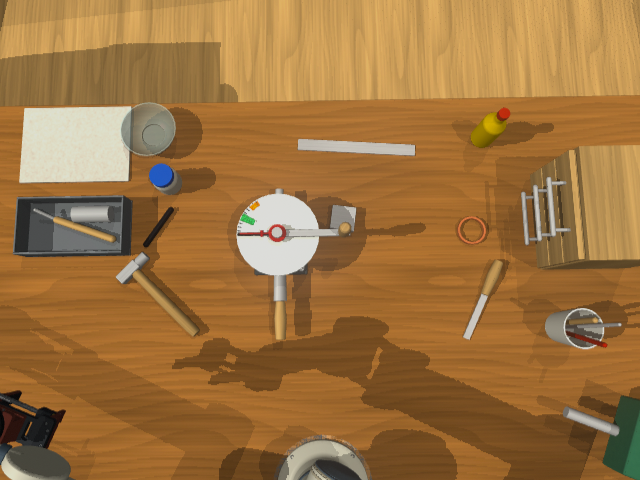

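View pics/scene0.png

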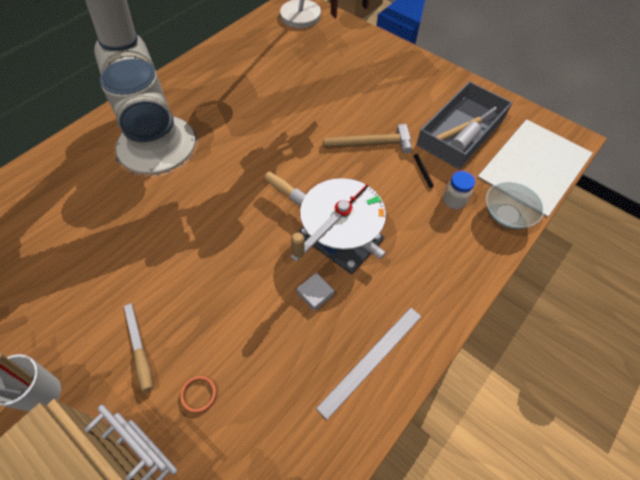

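The top view shows the dial at about (278,234), the grip at (345,229), the green patch at (248,219), and the red needle pointing left at (240,233). In this view clockwise carries the grip down (−x). Next I'll measure these points.

```bash
cat > h.py <<'E'
import numpy as np,cv2
def ray(im,uv,z):
    K,V=im["camera_matrix"],im["view"]; p=np.linalg.solve(K,[uv[0],uv[1],1.])
    d=V[:3,:3].T@(p*[1,-1,-1]); c=-V[:3,:3].T@V[:3,3]
    return (c+d*(z-c[2])/d[2])
def mask(im,lo,hi): return cv2.inRange(cv2.cvtColor(im["frame"],cv2.COLOR_BGR2HSV),np.array(lo),np.array(hi))
def pts(im,m,z,c=None,r=1):
    v,u=np.nonzero(m); P=np.array([ray(im,q,z)[:2] for q in zip(u,v)])
    if c is None: return P
    return P[np.linalg.norm(P-c,axis=1)<r]
def big(m):
    cs,_=cv2.findContours(m,cv2.RETR_EXTERNAL,cv2.CHAIN_APPROX_NONE); return max(cs,key=cv2.contourArea)
E
python3 - <<'E'
from h import *
a=lambda d:np.arctan2(d[1],d[0])
for n,roi in(("top",(215,325,180,290)),("scene",(290,395,170,260))):
    im=dict(np.load(n+"0.npz"))
    w=mask(im,(0,0,170),(180,60,255)); r=np.zeros_like(w); r[roi[2]:roi[3],roi[0]:roi[1]]=1; w=w*r
    P=np.array([ray(im,q,.108)[:2] for q in cv2.convexHull(big(w))[:,0]]).astype(np.float32)
    # algebraic circle fit
    for _ in range(3):
        s=np.linalg.lstsq(np.c_[2*P,np.ones(len(P))],(P**2).sum(1),rcond=None)[0]; c=s[:2]; R=np.sqrt(s[2]+c@c)
        e=abs(np.linalg.norm(P-c,axis=1)-R); P=P[e<max(.003,2*np.median(e))]
    g=pts(im,mask(im,(40,120,80),(85,255,255))*r,.110,c,.11); gm=g.mean(0)
    red=pts(im,(mask(im,(0,150,60),(6,255,255))|mask(im,(172,150,60),(180,255,255)))*r,.122,c,.11); d=red-c; ro=red[(np.linalg.norm(d,axis=1)>.045)]
    nd=(ro-c).mean(0)
    # grip: wood-coloured blob, seen in depth > .15 m high
    v,u=np.nonzero(im["depth"]>0); K,V=im["camera_matrix"],im["view"]
    z=im["depth"][v,u]; q=np.c_[(u-K[0,2])/K[0,0]*z,-(v-K[1,2])/K[1,1]*z,-z]; W=(q-V[:3,3])@V[:3,:3]
    k=(abs(np.linalg.norm(W[:,:2]-c,axis=1)-.15)<.03)&(W[:,2]>.172)&(W[:,2]<.195); G=W[k]; gp=np.array([(G[:,:2].max(0)+G[:,:2].min(0))/2]).ravel()
    print(n,"c",c,"R",R,"green",gm,np.linalg.norm(gm-c),"n",len(g),"needle",nd,len(ro),"grip",gp,np.ptp(G,0),len(G),np.linalg.norm(gp-c))
    arm=a(c-gp)
    print("  angles cw: green-needle",(a(nd)-a(gm-c)),"green-arm",arm-a(gm-c),"needle-arm",arm-a(nd),"arm dir deg",np.degrees(a(gp-c)))
E
```

```text
top c [0.57946013 0.0943206 ] R 0.09437533622568124 green [0.61398643 0.16307297] 0.07693473964807673 n 83 needle [3.24681102e-05 6.79989753e-02] 24 grip [ 0.57999785 -0.05466919] [0.02426736 0.02416419 0.0149346 ] 118 0.14899076305608253
  angles cw: green-needle 0.46491525251839216 green-arm 0.46900178305439244 needle-arm 0.004086530536000277 arm dir deg -89.79321660002034
scene c [0.56610855 0.07592428] R 0.10550231938849342 green [0.61671396 0.15932517] 0.09755313725002444 n 43 needle [0.01805593 0.057755  ] 23 grip [ 0.58370464 -0.05831619] [0.02376806 0.02532509 0.01401094] 128 0.13538879997224107
  angles cw: green-needle 0.24238160444878343 green-arm 0.6757204881379377 needle-arm 0.4333388836891543 arm dir deg -82.53231184701161
```

The top view holds up: dial radius 94 mm, grip 149 mm out, green patch at 77 mm radius and about 0.47 rad. I'll straddle the grip with the fingers open and make light contact.

```bash
cat >> h.py <<'E'
C=np.array([.5796,.0946]); A0=np.radians(-89.9)
def pose(th,off,z=.143):
    u=np.array([np.cos(A0-th),np.sin(A0-th)]); t=np.array([u[1],-u[0]])
    p=C+.15*u+off*t; al=(A0+np.pi-th)/2
    return [*p,z],[0,np.cos(al),np.sin(al),0]
E
python3 - <<'E'
from bench import *; from h import *
p,q=pose(0,0.005,.25); move_to(p,q)
p,q=pose(0,0.005); move_l(p,.12)
s=state(); print(s["time"],s["ee_pos"],s["ft_force"],s["finger_gap"])
for o in (.022,.028,.031):
    p,q=pose(0,o); move_l(p,.03); s=state(); print(o,s["time"],s["ee_pos"],s["ft_force"],s["moment"])
i=get_image("top"); cv2.imwrite("pics/t1.png",cv2.resize(i["frame"][150:310,200:400],None,fx=3.5,fy=3.5)); np.savez("t1.npz",**i)
E
```

```text
3.6333 [ 0.57534944 -0.05545541  0.14420009] [ 0.73266866  0.02472619 -0.64516575] 0.08808204289417693
0.022 4.35 [ 0.55784816 -0.05545941  0.14307365] [0.11263595 0.97306577 0.22225877] [-0.04937818  0.01537879  0.02729455]
0.028 4.7 [ 0.55174183 -0.05545863  0.14303147] [-0.25004161 -0.50588972  0.12523914] [-0.0812831   0.07330285 -0.01354739]
0.031 4.95 [ 0.54878128 -0.05546771  0.14297963] [ 0.93510723  0.06276358 -0.63494276] [-0.07587096 -0.0114009  -0.01550972]
```

View pics/t1.png

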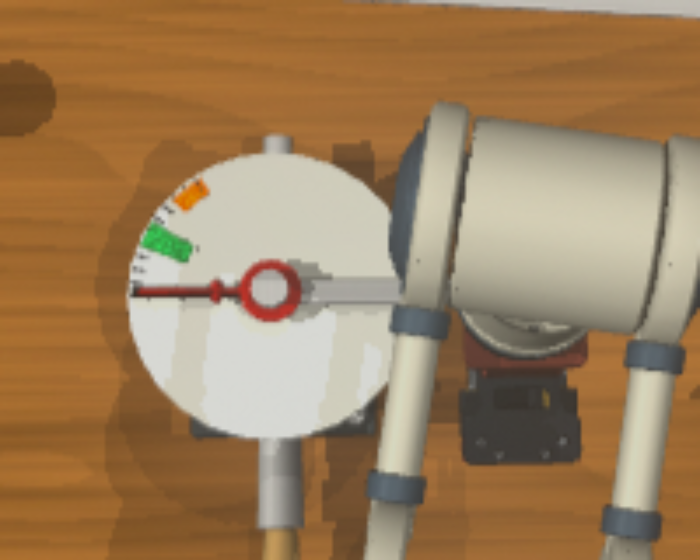

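The dial stays visible during contact: needle from (135,290) to the hub at (270,288), green patch at (167,243). Now push to about 0.33 rad and measure.

```bash
cat >> h.py <<'E'
def measure(im):
    r=np.zeros((480,640),np.uint8); r[180:290,215:325]=1
    a=lambda d:np.arctan2(d[1],d[0])
    g=pts(im,mask(im,(40,120,60),(85,255,255))*r,.110,C,.11).mean(0)-C
    R=pts(im,(mask(im,(0,130,40),(6,255,255))|mask(im,(172,130,40),(180,255,255)))*r,.122,C,.10)-C; R=R[np.linalg.norm(R,axis=1)>.045]
    B=pts(im,mask(im,(0,0,0),(180,255,75))*r,.117,C,.093)-C; B=B[np.linalg.norm(B,axis=1)>.05]
    f=lambda d: (A0+np.pi)-a(d)
    O=lambda X:(round(float(f(X.mean(0))),3),len(X)) if len(X) else None
    return dict(green=round(float(f(g)),3),needle=O(R),black=O(B))
E
python3 - <<'E'
from bench import *; from h import *
print(measure(dict(np.load("top0.npz"))),measure(dict(np.load("t1.npz"))))
for th in (.1,.22,.33):
    p,q=pose(th,.031); move_l(p,.03,q); s=state(); i=get_image("top"); print(th,s["time"],s["ee_pos"]-p,s["ft_force"],measure(i))
cv2.imwrite("pics/t2.png",cv2.resize(i["frame"][180:290,215:325],None,fx=5,fy=5))
E
```

```text
{'green': 0.467, 'needle': (-0.005, 30), 'black': (-0.034, 10)} {'green': 0.468, 'needle': (0.009, 29), 'black': (0.035, 13)}
0.1 5.6583 [1.39482260e-04 5.88265514e-05 2.09655084e-05] [ 1.25492139  0.22653211 -1.35739943] {'green': 0.468, 'needle': (0.113, 35), 'black': (0.096, 8)}
0.22 6.4667 [2.11817804e-04 1.94122026e-04 2.63857363e-05] [ 3.26651316  0.81636214 -1.48448198] {'green': 0.468, 'needle': (0.233, 35), 'black': (0.223, 8)}
0.33 7.225 [4.34807644e-04 1.55703944e-04 9.04449207e-05] [ 6.35881581  1.72040973 -1.53006491] {'green': 0.487, 'needle': (0.341, 32), 'black': (0.353, 14)}
```

View pics/t2.png

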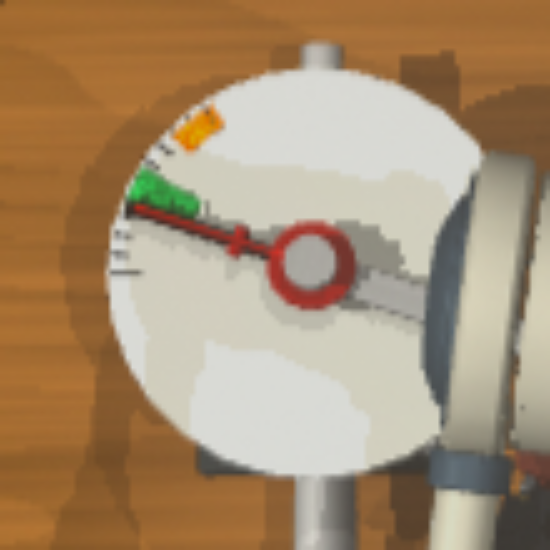

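The needle sits at the lower edge of the green patch, which agrees with the measurement (0.34 against a middle of 0.468). I'll go on to the middle and hold.

Run:
```python
from bench import *; from h import *
p,q=pose(.455,.031); move_l(p,.025,q); print(state()["time"],measure(get_image("top")))
hold(2.6); s=state(); i=get_image("top"); print(s["time"],s["ee_pos"]-p,s["ft_force"],measure(i))
cv2.imwrite("pics/t3.png",cv2.resize(i["frame"][180:290,215:325],None,fx=5,fy=5))
```

```text
8.1917 {'green': 0.442, 'needle': (0.462, 32), 'black': (0.473, 13)}
10.8417 [ 9.90378565e-04 -4.83449603e-05  1.50922095e-04] [ 7.85282745  0.14427075 -3.26587236] {'green': 0.442, 'needle': (0.462, 32), 'black': (0.473, 13)}
```

View pics/t3.png

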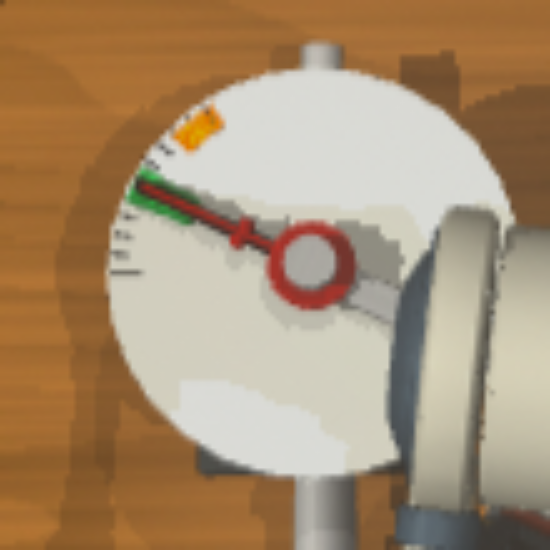

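The pointer and needle stood in the middle of the green patch for 2.6 s, and the dial didn't move. Now I'll ease the wrench back slowly.

Run:
```python
from bench import *; from h import *
for th,o in ((.33,.031),(.22,.031),(.1,.031),(.0,.031),(0,.025),(0,.006)):
    p,q=pose(th,o); move_l(p,.02,q); s=state(); print(th,o,s["time"],s["ft_force"])
i=get_image("top"); print(measure(i))
p,q=pose(0,.006,.27); move_l(p,.1); hold(.5); s=state(); print(s["time"],s["ee_pos"])
i=get_image("top"); print(measure(i)); cv2.imwrite("pics/t4.png",cv2.resize(i["frame"][150:310,200:400],None,fx=3.5,fy=3.5))
```

```text
0.33 0.031 12.0 [ 6.17247736  1.94840401 -2.21361961]
0.22 0.031 12.9917 [4.16837692 1.44236465 0.77700915]
0.1 0.031 14.0583 [ 2.04851633 -2.34408319  1.38861867]
0.0 0.031 14.975 [ 0.87436978 -0.35089609  0.13173882]
0 0.025 15.425 [-0.46863148 -0.39862255 -0.66093543]
0 0.006 16.525 [0.25425734 1.31531139 0.38250639]
{'green': 0.457, 'needle': (0.468, 10), 'black': (-0.007, 46)}
18.4917 [ 0.57383857 -0.05540367  0.26998096]
{'green': 0.457, 'needle': (0.465, 10), 'black': (-0.026, 48)}
```

View pics/t4.png

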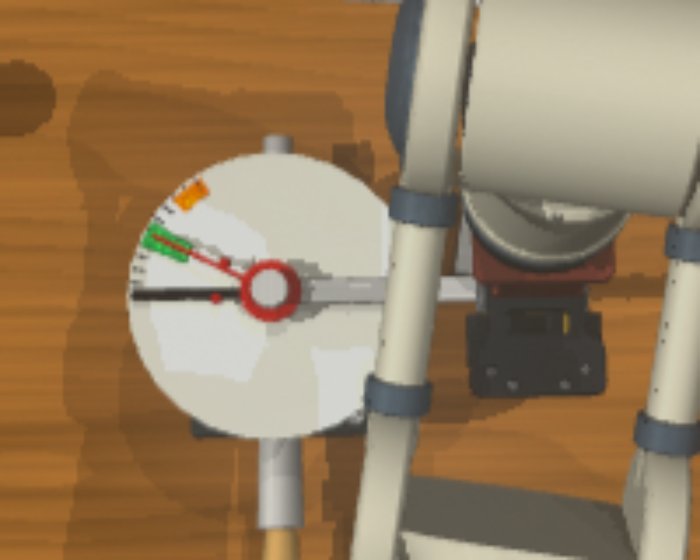

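The black pointer is back at rest at (135,293), the red needle stands in the green patch at (167,243), and the gripper is clear.

```bash
python3 -c "
from bench import *
print(job_done())"
```

```text
the job is handed in; nothing more can be done
None
```

The job is handed in: the pointer stood in the middle of the green patch for 2.6 s with no visible turn of the dial, then the wrench was eased back to rest and released, leaving the red needle in the green patch.

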